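Face up the pantry riser and put out the full canister

ROBOT

A 6-joint arm with a two-finger parallel gripper is mounted at the origin on the work surface. World frame = base frame: x ahead of the robot, y to its left, z up, the work surface at z = 0. Lengths are in m, angles in rad, forces in N, time in s.
With the tool pointing down it reaches from about 0.35 to 0.85 m from the base axis. Payload 8.1 kg.
Tool frame: the origin (TCP) lies between the finger pads; the fingertips stand 14 mm ahead of it and the grasp point (between the pads) lies 5 mm behind it; z points along the fingers, y is the line along which they close (so a half turn about z gives the same grasp; the last joint's range is limited). The gripper opens to 93 mm and grips with 3 to 60 N. Pads are 15 mm wide; open, the fingers measure 128 mm over their backs; the gripper's body (75 mm by 188 mm) begins 65 mm behind the grasp point.
Start: joints at [-1.417, 0.13, 1.488, -0, 1.523, -0.085], TCP at [0.142, -0.583, 0.233] pointing down, gripper open.
Joint ranges: [-2.96, 2.96], [-0.89, 2.26], [0.02, 2.5], [-1.34, 4.48], [0, 2.73], [-2.66, 2.66]. Speed limits (rad/s): [2.39, 2.39, 2.79, 3.14, 3.14, 3.14].

INTERFACE

Orientations are given as a unit quaternion [w, x, y, z].
In Python, from rig import arm gives the robot as it stands.
- The arm moves only by the tool arm_command, never from a script. Its argument "commands" is a list of rows, each an object with "linear": the shift along the world's x, y, z in cm, a list of three; "twist": the turn, a rotation vector about the world's x, y, z in rad, a list of three; "grip": the closure, from -1 (fully open) to 1 (shut). In form: [{"linear": [dx, dy, dz], "twist": [ax, ay, az], "grip": grip}, ...]. A call has 1 to 12 rows; each row shifts and turns the commanded pose from where the row before left it; what a row does not reach is not made up. A row lasts 1/12 s, in which the tool goes at most 41.7 mm and 7.16 degrees, less where a joint would pass 70% of its speed; a pose out of reach is approached as far as the arm can. A call with a gripper value outside its range is refused whole. The fingers move at their own pace and stop on an object; the grip force is fixed at half the most. Time passes only in rows, so rows that do not move let the fingers close. It gives the time, the measured TCP pose, the force, the opening and the grip force at its end, in the units of the state.
- arm.state(): the state, without advancing time (a new reading comes with each control period).
- arm.read_camera(name): name is "scene" or "top" or "wrist"; returns a dict with "frame" (384x512x3 uint8, blue, green, red), "vfov" (degrees; the focal length in pixels is half the picture's height over the tangent of half this angle, whatever the lens; pixels are square), "cx", "cy" (the principal point, pixels), "position" and "rotation" of the camera in the world; the wrist camera has in their place "T_tool_cam" (4x4, takes a point from camera to tool coordinates, whose origin is the TCP and whose axes are the flange's). Camera axes: x right, y up, looking along -z (the intrinsics and any distortion apply to the point x, -y, -z); pixel columns grow to the right and rows downward; lengths in m; the calibration is good to about 2 mm. A picture is of the moment at which its call begins: read the wrist's pose just before it. There is no depth.
- arm.sign_off(): hands the job in; it is judged then, once.
The state is a dict: "time_s": time; "joints": joint angles; "qvel": joint speeds; "tau": joint torques, N m; "position": TCP position; "ee_rot": TCP orientation; "wrist_force": force on the tool from outside, world axes, zero at the start; "torque": the same for the moment, N m; "width": finger opening in m; "gripper_force": force on a finger pad.
Only numpy, scipy, OpenCV 4.12 (cv2) and the standard library are available. Lean on these libraries where they do the work, as an engineer would, in place of code of your own. Each camera call takes 0.05 s, during which the arm holds its last target. There are 200 camera calls.

TASK

Set out the goods on the two-step pantry riser: stand the oblong tin on the upper step midway between the glass jar and the bottle, broad face squarely to the front; put the flat round tin on the lower step straight in front of the jar with the small round tin centred on top of it. Of the three look-alike closed canisters only one is full: find it by lifting and stand it on the lower step straight in front of the bottle; the two empty ones stay, or go back, where they stood. Leave everything upright and wholly on its step, without shifting the jar and the bottle.

Things in the scene. Friction and masses are not known exactly. Their poses are not given: they have to be found in the camera images.
- riser: fixed brown wooden two-step riser on the robot's left, 200 mm deep (x), 340 mm wide (y). Origin: centre of its underside. Its front (-x side) faces roughly to the robot, yaw 0.3 to 0.55 rad. Lower step: x = -100 to 0 mm, top 40 mm up; upper step: x = 0 to +100 mm, top 85 mm up. 'In front of' means towards its -x side.
- jar: round glass storage jar with a flat wooden lid, 73 mm across, 120 mm tall, standing loose on the upper step at one end, centre 58 mm behind the riser's middle line (riser x = +58 mm) and 115 mm to one side (riser y = +115 or -115 mm); the bottle has the other end. Origin: centre of its underside. Its own yaw means nothing.
- bottle: small green glass bottle with paper label and black cap, 52 mm across, 140 mm tall, standing loose on the upper step at the other end from the jar (riser x = +58 mm, y = -115 or +115 mm). Origin: centre of its underside. Its own yaw means nothing.
- oblong_tin: bare metal oblong tin, paper labels on its two broad faces, on the worktop: 48 mm thick (its x), 76 mm broad (its y), 100 mm tall plus a round press lid 40 mm across, 10 mm high. The broad faces look along its x and -x. 0.24 kg. Origin: centre of its underside.
- flat_tin: low round food tin, 66 mm across, 40 mm tall, metal ends and paper band, 0.14 kg. Origin: centre of its underside. It, the other goods, a pepper mill (52 mm across, 152 mm tall) and a ramekin (72 mm across, 42 mm tall) stand upright, shuffled, on the worktop on the robot's right, at least 110 mm from centre to centre.
- small_tin: small round food tin, 52 mm across, 38 mm tall, metal ends and paper band, on the worktop; 0.10 kg. Origin: centre of its underside, z up.
- canister_a: one of three look-alike closed storage canisters standing upright on the worktop: grey round tin 64 mm across with a flat wooden lid of the same width, lid fixed on, 105 mm tall over all. One of the three is full (about 0.5 kg), the other two empty (about 0.1 kg); only the weight tells. Origin: centre of its underside, z up.
- canister_b: one of three look-alike closed storage canisters standing upright on the worktop: grey round tin 64 mm across with a flat wooden lid of the same width, lid fixed on, 105 mm tall over all. One of the three is full (about 0.5 kg), the other two empty (about 0.1 kg); only the weight tells. Origin: centre of its underside, z up.
- canister_c: one of three look-alike closed storage canisters standing upright on the worktop: grey round tin 64 mm across with a flat wooden lid of the same width, lid fixed on, 105 mm tall over all. One of the three is full (about 0.5 kg), the other two empty (about 0.1 kg); only the weight tells. Origin: centre of its underside, z up.
Things that resemble listed ones, but are neither listed nor needed, are in the scene too. What is shaped like the flat_tin but orange is not meant.

How it is judged:
At the end, for the whole second after the job is handed in: All at rest, upright, wholly on their steps: oblong tin within 20 mm of midway, square within 0.2 rad; flat tin and full canister within 15 mm sideways of straight in front; small tin centred on the flat tin within 10 mm; empties within 30 mm, jar and bottle within 15 mm of their starts (x of oblong_tin in the frame of riser between 0.022 and 0.078 m and y of oblong_tin in the frame of riser between -0.02 and 0.02 m and z of oblong_tin in the frame of riser between 0.08 and 0.091 m and angle between each of oblong_tin, flat_tin, small_tin, jar, bottle's own z axis and vertical below 0.1 rad and angle between the x axis of oblong_tin and the x axis of riser, either way round below 0.2 rad and ((y of jar in the frame of riser above 0 m and y of flat_tin in the frame of riser between 0.1 and 0.13 m) or (y of jar in the frame of riser below 0 m and y of flat_tin in the frame of riser between -0.13 and -0.1 m)) and x of flat_tin in the frame of riser between -0.068 and -0.032 m and z of flat_tin in the frame of riser between 0.035 and 0.046 m and horizontal distance between small_tin and flat_tin below 0.01 m and z of small_tin in the frame of flat_tin between 0.036 and 0.045 m and distance of each of jar, bottle from where it was at the start of the episode below 0.015 m and linear speed of each of oblong_tin, flat_tin, small_tin, canister_a, canister_b, canister_c, jar, bottle below 0.02 m/s and ((((y of bottle in the frame of riser above 0 m and y of canister_a in the frame of riser between 0.1 and 0.13 m) or (y of bottle in the frame of riser below 0 m and y of canister_a in the frame of riser between -0.13 and -0.1 m)) and x of canister_a in the frame of riser between -0.068 and -0.032 m and z of canister_a in the frame of riser between 0.035 and 0.046 m and angle between each of canister_a, canister_b, canister_c's own z axis and vertical below 0.1 rad and contact force between canister_a and riser above 2.5 N and distance of each of canister_b, canister_c from where it was at the start of the episode below 0.03 m) or (((y of bottle in the frame of riser above 0 m and y of canister_b in the frame of riser between 0.1 and 0.13 m) or (y of bottle in the frame of riser below 0 m and y of canister_b in the frame of riser between -0.13 and -0.1 m)) and x of canister_b in the frame of riser between -0.068 and -0.032 m and z of canister_b in the frame of riser between 0.035 and 0.046 m and angle between each of canister_b, canister_a, canister_c's own z axis and vertical below 0.1 rad and contact force between canister_b and riser above 2.5 N and distance of each of canister_a, canister_c from where it was at the start of the episode below 0.03 m) or (((y of bottle in the frame of riser above 0 m and y of canister_c in the frame of riser between 0.1 and 0.13 m) or (y of bottle in the frame of riser below 0 m and y of canister_c in the frame of riser between -0.13 and -0.1 m)) and x of canister_c in the frame of riser between -0.068 and -0.032 m and z of canister_c in the frame of riser between 0.035 and 0.046 m and angle between each of canister_c, canister_a, canister_b's own z axis and vertical below 0.1 rad and contact force between canister_c and riser above 2.5 N and distance of each of canister_a, canister_b from where it was at the start of the episode below 0.03 m))); the robot touches nothing.
It also fails if it takes over 152 s, if anything falls off the work surface, if the arm or the gripper's body presses on something with over 40 N, if the wrist force passes 120 N, or if a joint passes its speed limit or range.

## Working session

There is one attempt and no reset: what is moved stays moved. The work goes in short steps, Python scripts to look and compute and a tool call to move; the robot and the scene stay as the last step left them, time stands still between calls to the robot, and variables do not carry over. Pictures are saved under pics/ and viewed, at most 14 in all, crops included, and the job is handed in when it is done.

Besides the shell and the picture viewer there is one more tool, called after "Call:" as name(argument=value, ...) on one line, values as JSON. arm_command: Moves the arm, as the interface text tells. Its arguments: {"type":"object","properties":{"commands":{"type":"array"}},"required":["commands"]}

```bash
ls; mkdir -p pics
python3 - <<'E'
from rig import arm
import cv2,numpy as np
s=arm.state(); print(s)
for n in("top","scene"):
    c=arm.read_camera(n); cv2.imwrite(f"pics/{n}0.png",c["frame"])
    print(n,{k:v for k,v in c.items() if k!="frame"})
E
```

```text
pics
{'time_s': 0.0, 'joints': array([-1.41740338e+00,  1.31153040e-01,  1.48929548e+00, -1.25064793e-05,
        1.52301726e+00, -8.54399308e-02]), 'qvel': array([-0.00111298, -0.00038016, -0.00012444,  0.00207337,  0.00049402,
       -0.0002297 ]), 'tau': array([-4.88038386e-04, -5.59834599e+01, -4.91770864e+01,  7.67014339e-02,
        3.54191009e-02, -2.00251811e-04]), 'position': array([ 0.1418494 , -0.58241483,  0.2315834 ]), 'ee_rot': array([-9.35809409e-04,  9.92877854e-01,  1.19133073e-01, -3.80572049e-05]), 'wrist_force': array([-0.17744213,  0.57295305,  0.10388395]), 'torque': array([ 0.02144569, -0.00596407,  0.02405399]), 'gripper_force': 0.0, 'width': 0.09254654580111153}
top {'vfov': 55.83174405421933, 'cx': 253.57260676332814, 'cy': 187.9613133610476, 'position': array([ 0.51670312, -0.00836682,  0.9885675 ]), 'rotation': array([ 0.71434991,  0.03981505, -0.03180778, -0.69793067])}
scene {'vfov': 49.44614092770798, 'cx': 257.1329597423291, 'cy': 188.7256746084671, 'position': array([ 1.20380379, -0.34181464,  0.99077617]), 'rotation': array([0.81644572, 0.27428868, 0.16391159, 0.48095228])}
```

View pics/top0.png

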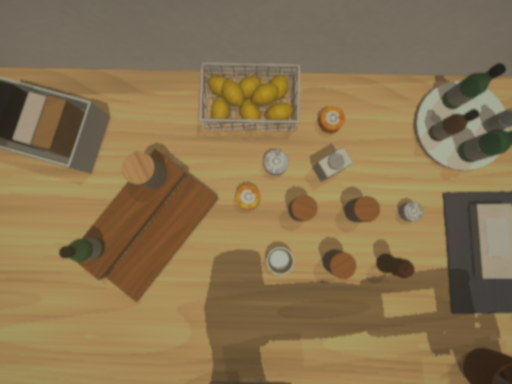

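View pics/scene0.png

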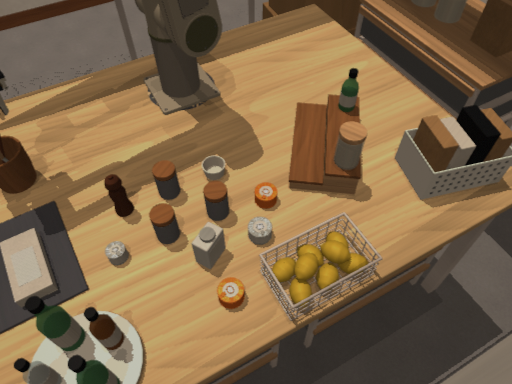

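```bash
cat > h.py <<'E'
import cv2,numpy as np
from scipy.spatial.transform import Rotation as R
def rot(q): return R.from_quat([q[1],q[2],q[3],q[0]]).as_matrix()
def campose(c,s=None):
    if "position" in c: return np.array(c["position"]),rot(c["rotation"])
    T=np.eye(4);T[:3,:3]=rot(s["ee_rot"]);T[:3,3]=s["position"];T=T@np.array(c["T_tool_cam"])
    return T[:3,3],T[:3,:3]
def ray(c,uv,s=None):
    p,M=campose(c,s);f=192/np.tan(np.radians(c["vfov"]/2))
    uv=np.atleast_2d(uv).astype(float)
    d=np.c_[(uv[:,0]-c["cx"])/f,-(uv[:,1]-c["cy"])/f,-np.ones(len(uv))]@M.T
    return p,d
def plane(c,uv,z,s=None):
    p,d=ray(c,uv,s);return p+d*((z-p[2])/d[:,2])[:,None]
def proj(c,X,s=None):
    p,M=campose(c,s);f=192/np.tan(np.radians(c["vfov"]/2))
    q=(np.atleast_2d(X)-p)@M
    return np.c_[c["cx"]-f*q[:,0]/q[:,2],c["cy"]+f*q[:,1]/q[:,2]]
E
python3 - <<'E'
import cv2
im=cv2.imread("pics/top0.png")
a=cv2.resize(im[140:310,50:225],None,fx=3.4,fy=3.4,interpolation=cv2.INTER_CUBIC)
cv2.imwrite("pics/riser.png",a)
b=cv2.resize(im[140:285,230:430],None,fx=4,fy=4,interpolation=cv2.INTER_CUBIC)
cv2.imwrite("pics/goods.png",b)
E
```

```text
(no output)
```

View pics/riser.png

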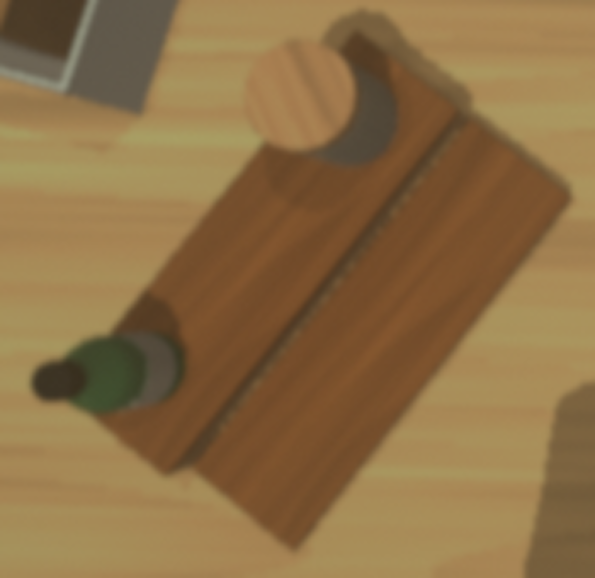

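View pics/goods.png

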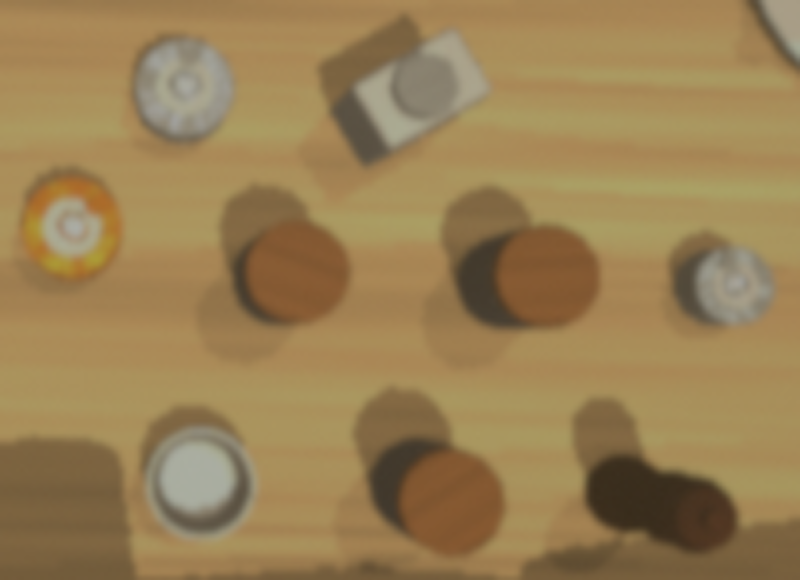

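Run:
```python
from h import *
from rig import arm
from scipy.optimize import least_squares
c=arm.read_camera("top")
def u(p,s,o): return (np.array(p)+.5)/s-.5+np.array(o)
r=lambda p:u(p,3.4,(50,140)); g=lambda p:u(p,4,(230,140))
W=lambda p,z:plane(c,p,z)[0]
obs=[((571,197),(-.1,-.17,.04)),((295,548),(-.1,.17,.04)),((463,112),(0,-.17,.085)),((172,473),(0,.17,.085)),((300,95),(.058,-.115,.205)),((51,381),(.058,.115,.225))]
P=np.array([W(r(p),q[2])[:2] for p,q in obs]);Q=np.array([q[:2] for _,q in obs])
def res(t,):
    C,S=np.cos(t[2]),np.sin(t[2]);return (t[:2]+Q@np.array([[C,S],[-S,C]])-P)
o=least_squares(lambda t:res(t).ravel(),[.5,.4,.4]);t=o.x
print("riser",t.round(4),"res mm",(res(t)*1e3).round(1).tolist())
for n,p,z in [("can1",(298,272),.105),("can2",(548,277),.105),("can3",(452,501),.105),("flat",(184,88),.04),("small",(735,285),.038),("ramekin",(200,481),.042),("mill",(706,516),.152),("orange",(71,226),.04),("oblid",(425,84),.11),("ob1",(355,97),.1),("ob2",(457,28),.1),("ob3",(491,88),.1),("ob4",(389,160),.1)]:
    print(n,W(g(p),z)[:2].round(4))
w=arm.read_camera("wrist");print(w["T_tool_cam"],w["vfov"],w["cx"],w["cy"])
C,S=np.cos(t[2]),np.sin(t[2])
for n,a in [("ob",(.05,0)),("flat",(-.05,-.115)),("can",(-.05,.115))]: print(n,(t[:2]+np.array([[C,-S],[S,C]])@a).round(4))
```

```text
riser [0.5096 0.2766 0.9339] res mm [[1.3, -2.4], [-2.6, 0.9], [2.7, 0.7], [-3.0, 3.7], [1.1, -1.4], [0.4, -1.6]]
can1 [ 0.5611 -0.1214]
can2 [ 0.5616 -0.273 ]
can3 [ 0.4263 -0.2148]
flat [ 0.6845 -0.0532]
small [ 0.5626 -0.4146]
ramekin [ 0.4285 -0.0679]
mill [ 0.4263 -0.3469]
orange [0.5911 0.0193]
oblid [ 0.6778 -0.1974]
ob1 [ 0.6705 -0.1563]
ob2 [ 0.7154 -0.2193]
ob3 [ 0.678  -0.2403]
ob4 [ 0.6317 -0.1774]
[[-1.75712125e-03  9.68218631e-01  2.50099172e-01  6.87232826e-02]
 [ 9.99998444e-01  1.74122951e-03  2.84797669e-04 -5.48297655e-04]
 [-1.59733650e-04  2.50099283e-01 -9.68220183e-01 -1.51875656e-01]
 [ 0.00000000e+00  0.00000000e+00  0.00000000e+00  1.00000000e+00]] 69.95594078027263 256.25442818298524 188.06939572575777
ob [0.5393 0.3168]
flat [0.5723 0.168 ]
can [0.3874 0.3047]
```

Call:
arm_command(commands=[{"linear":[2.6,1.9,0],"twist":[0,0,0.1],"grip":-1},{"linear":[2.6,1.9,0],"twist":[0,0,0.1],"grip":-1},{"linear":[2.6,1.9,0],"twist":[0,0,0.1],"grip":-1},{"linear":[2.6,1.9,0],"twist":[0,0,0.1],"grip":-1},{"linear":[2.6,1.9,0],"twist":[0,0,0.1],"grip":-1},{"linear":[2.6,1.9,0],"twist":[0,0,0.1],"grip":-1},{"linear":[2.6,1.9,0],"twist":[0,0,0.1],"grip":-1},{"linear":[2.6,1.9,0],"twist":[0,0,0.1],"grip":-1},{"linear":[2.6,1.9,0],"twist":[0,0,0.1],"grip":-1},{"linear":[2.6,1.9,0],"twist":[0,0,0.1],"grip":-1},{"linear":[2.6,1.9,0],"twist":[0,0,0.1],"grip":-1},{"linear":[2.6,1.9,0],"twist":[0,0,0.1],"grip":-1}])

```text
time_s: 1.2
position: [0.455, -0.3537, 0.2325]
ee_rot: [-0.0, 0.751, 0.661, -0.0]
wrist_force: [0.4, 0.9, 0.4]
width: 0.0928
gripper_force: 0.0
```

```bash
cat >> h.py <<'E'
def pose(s):
    x=rot(s["ee_rot"])[:,0]; return np.round(s["position"],4),round(float(np.arctan2(x[1],x[0])),4)
E
python3 - <<'E'
from h import *
from rig import arm
s=arm.state();print(s["time_s"],pose(s),s["joints"].round(3),rot(s["ee_rot"])[:,2].round(4))
c=arm.read_camera("scene");w=arm.read_camera("wrist")
J=np.array([[.5611,-.1214,.105],[.5616,-.273,.105],[.4263,-.2148,.105],[.6845,-.0532,.04],[.5626,-.4146,.038]])
t=np.array([.5096,.2766,.9339]);C,S=np.cos(t[2]),np.sin(t[2])
for q in [(.058,-.115,.205),(.058,.115,.225),(-.1,-.17,.04),(-.1,.17,.04)]:
    J=np.r_[J,[[t[0]+C*q[0]-S*q[1],t[1]+S*q[0]+C*q[1],q[2]]]]
print(proj(c,J).round(1).tolist())
E
```

```text
1.2 (array([ 0.455 , -0.3537,  0.2325]), 1.4438) [-0.75   0.067  1.556 -0.     1.519 -0.623] [-1.e-04  0.e+00 -1.e+00]
[[214.1, 190.3], [160.5, 213.4], [162.7, 169.4], [259.0, 227.2], [113.9, 250.3], [352.2, 132.0], [353.1, 71.6], [287.3, 181.0], [296.1, 103.1]]
```

Call:
arm_command(commands=[{"linear":[2.75,1.95,0],"twist":[0,0,0.09],"grip":-1},{"linear":[2.75,1.95,0],"twist":[0,0,0.09],"grip":-1},{"linear":[2.75,1.95,0],"twist":[0,0,0.09],"grip":-1},{"linear":[2.75,1.95,0],"twist":[0,0,0.09],"grip":-1},{"linear":[2.75,1.95,0],"twist":[0,0,0.09],"grip":-1},{"linear":[2.75,1.95,0],"twist":[0,0,0.09],"grip":-1},{"linear":[2.75,1.95,0],"twist":[0,0,0.09],"grip":-1},{"linear":[2.75,1.95,0],"twist":[0,0,0.09],"grip":-1},{"linear":[0,0,0],"twist":[0,0,0],"grip":-1},{"linear":[0,0,0],"twist":[0,0,0],"grip":-1}])

```text
time_s: 2.13
position: [0.6744, -0.1982, 0.2313]
ee_rot: [-0.001, 0.471, 0.882, -0.0]
wrist_force: [-0.6, -0.7, 0.9]
width: 0.0932
gripper_force: 0.0
```

Run:
```python
from h import *
from rig import arm
s=arm.state();print(s["time_s"],pose(s))
w=arm.read_camera("wrist");cv2.imwrite("pics/w1.png",w["frame"])
```

```text
2.1333 (array([ 0.6744, -0.1982,  0.2313]), 2.1596)
```

View pics/w1.png

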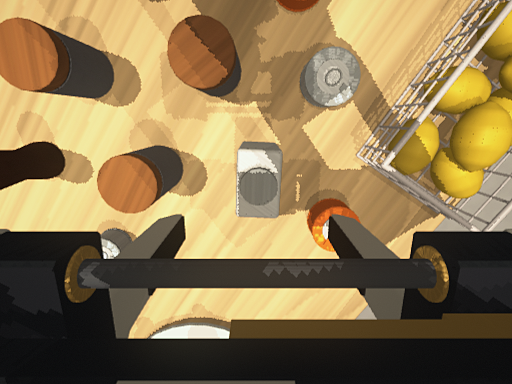

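Run:
```python
from h import *
from rig import arm
s=arm.state();w=arm.read_camera("wrist")
print(plane(w,[(258.5,186.5)],.11,s).round(4), plane(w,[(237,217),(279,217),(240,150),(278,150)],.10,s).round(4))
print(plane(w,[(331,76),(200,52),(127,183),(28,54)],.105,s).round(4),plane(w,(333,73),.04,s).round(4))
```

```text
[[ 0.6748 -0.1976  0.11  ]] [[ 0.6757 -0.2414  0.1   ]
 [ 0.7141 -0.2159  0.1   ]
 [ 0.6389 -0.1779  0.1   ]
 [ 0.6715 -0.1563  0.1   ]]
[[ 0.673  -0.0707  0.105 ]
 [ 0.5587 -0.1213  0.105 ]
 [ 0.559  -0.2714  0.105 ]
 [ 0.4257 -0.2114  0.105 ]] [[ 0.6817 -0.0503  0.04  ]]
```

Call:
arm_command(commands=[{"linear":[0,0,-3.5],"twist":[0,0,0],"grip":-1},{"linear":[0,0,-3.5],"twist":[0,0,0],"grip":-1},{"linear":[0,0,-3.5],"twist":[0,0,0],"grip":-1},{"linear":[0,0,-3.5],"twist":[0,0,0],"grip":-1},{"linear":[0,0,-2.5],"twist":[0,0,0],"grip":-1},{"linear":[0,0,0],"twist":[0,0,0],"grip":-1},{"linear":[0,0,0],"twist":[0,0,0],"grip":1},{"linear":[0,0,0],"twist":[0,0,0],"grip":1},{"linear":[0,0,0],"twist":[0,0,0],"grip":1},{"linear":[0,0,0],"twist":[0,0,0],"grip":1},{"linear":[0,0,0],"twist":[0,0,0],"grip":1},{"linear":[0,0,0],"twist":[0,0,0],"grip":1}])

```text
time_s: 3.23
position: [0.6747, -0.1992, 0.0692]
ee_rot: [0.001, 0.472, 0.882, 0.0]
wrist_force: [-0.0, 1.2, 0.6]
width: 0.0576
gripper_force: 0.0
```

Call:
arm_command(commands=[{"linear":[0,0,0],"twist":[0,0,0],"grip":1},{"linear":[0,0,0],"twist":[0,0,0],"grip":1},{"linear":[0,0,0],"twist":[0,0,0],"grip":1},{"linear":[0,0,0],"twist":[0,0,0],"grip":1},{"linear":[0,0,2],"twist":[0,0,0],"grip":1},{"linear":[0,0,4],"twist":[0,0,0],"grip":1},{"linear":[0,0,4],"twist":[0,0,0],"grip":1},{"linear":[0,0,4],"twist":[0,0,0],"grip":1},{"linear":[0,0,4],"twist":[0,0,0],"grip":1},{"linear":[0,0,4],"twist":[0,0,0],"grip":1},{"linear":[0,0,2],"twist":[0,0,0],"grip":1}])

```text
time_s: 4.15
position: [0.6747, -0.1994, 0.3136]
ee_rot: [0.003, 0.472, 0.882, 0.0]
wrist_force: [0.3, -0.6, -0.8]
width: 0.0481
gripper_force: 29.8
```

Run:
```python
from rig import arm
from h import *
for i in range(3):
    s=arm.state();print(s["time_s"],pose(s),s["joints"].round(3),s["wrist_force"].round(2),s["width"],s["gripper_force"]); arm.read_camera("top")
```

```text
4.15 (array([ 0.6747, -0.1994,  0.3136]), 2.1587) [-0.36   0.398  1.028 -0.     1.709 -0.948] [ 0.32 -0.56 -0.79] 0.04805917647319463 29.76629287004471
4.2 (array([ 0.6757, -0.1997,  0.317 ]), 2.1587) [-0.36   0.396  1.024 -0.     1.71  -0.948] [ 0.06 -0.81  0.76] 0.048197315678263256 29.767345190048218
4.25 (array([ 0.6756, -0.1997,  0.3136]), 2.1587) [-0.36   0.398  1.029 -0.     1.707 -0.948] [ 0.18 -0.03 -2.  ] 0.0482247429456552 29.766477048397064
```

Call:
arm_command(commands=[{"linear":[-1,3.7,0],"twist":[0,0,0.025],"grip":1},{"linear":[-1,3.7,0],"twist":[0,0,0.025],"grip":1},{"linear":[-1,3.7,0],"twist":[0,0,0.025],"grip":1},{"linear":[-1,3.7,0],"twist":[0,0,0.025],"grip":1},{"linear":[-1,3.7,0],"twist":[0,0,0.025],"grip":1},{"linear":[-1,3.7,0],"twist":[0,0,0.025],"grip":1},{"linear":[-1,3.7,0],"twist":[0,0,0.025],"grip":1},{"linear":[-1,3.7,0],"twist":[0,0,0.025],"grip":1},{"linear":[-1,3.7,0],"twist":[0,0,0.025],"grip":1},{"linear":[-1,3.7,0],"twist":[0,0,0.025],"grip":1},{"linear":[-1,3.7,0],"twist":[0,0,0.025],"grip":1},{"linear":[-1,3.7,0],"twist":[0,0,0.025],"grip":1}])

```text
time_s: 5.3
position: [0.5518, 0.2462, 0.3033]
ee_rot: [-0.002, 0.334, 0.942, -0.002]
wrist_force: [-0.0, 0.0, -1.9]
width: 0.048
gripper_force: 29.8
```

Call:
arm_command(commands=[{"linear":[-0.8,3.6,0],"twist":[0,0,0.025],"grip":1},{"linear":[-0.7,3.6,0],"twist":[0,0,0.02],"grip":1},{"linear":[0,0,0],"twist":[0,0,0],"grip":1},{"linear":[0,0,0],"twist":[0,0,0],"grip":1}])

```text
time_s: 5.63
position: [0.5368, 0.3184, 0.3033]
ee_rot: [-0.002, 0.312, 0.95, -0.002]
wrist_force: [-0.5, 0.0, -3.3]
width: 0.0483
gripper_force: 29.8
```

Run:
```python
from rig import arm
from h import *
P=[];F=[]
for i in range(4):
    s=arm.state();P.append(s["position"]);F.append(s["wrist_force"]); w=arm.read_camera("wrist")
print(s["time_s"],np.mean(P,0).round(4),np.std(P,0).round(4),pose(s)[1],np.mean(F,0).round(2),s["width"])
cv2.imwrite("pics/w2.png",w["frame"])
```

```text
5.7833 [0.5378 0.3168 0.3043] [0.0007 0.001  0.0008] 2.5028 [-0.15 -0.11 -2.9 ] 0.04777197509339695
```

View pics/w2.png

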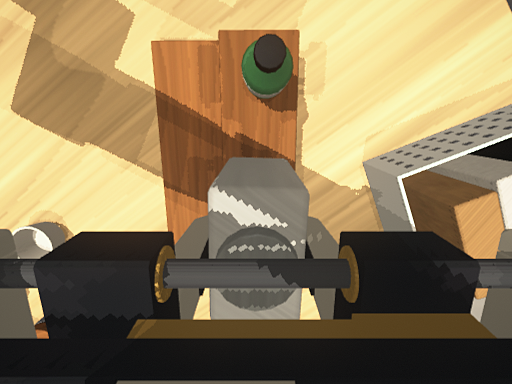

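Call:
arm_command(commands=[{"linear":[0.1,0,-3.5],"twist":[0,0,0],"grip":1},{"linear":[0,0,-3.5],"twist":[0,0,0],"grip":1},{"linear":[0,0,-3.5],"twist":[0,0,0],"grip":1},{"linear":[0,0,-2.5],"twist":[0,0,0],"grip":1},{"linear":[0,0,-1],"twist":[0,0,0],"grip":1},{"linear":[0,0,0],"twist":[0,0,0],"grip":1},{"linear":[0,0,0],"twist":[0,0,0],"grip":1}])

```text
time_s: 6.42
position: [0.5405, 0.3163, 0.1683]
ee_rot: [0.0, 0.314, 0.949, 0.0]
wrist_force: [0.4, -0.3, -2.0]
width: 0.0479
gripper_force: 29.8
```

```bash
cat >> h.py <<'E'
def avg(arm,n=4):
    P=[];F=[]
    for i in range(n):
        w=arm.read_camera("wrist");s=arm.state();P.append(s["position"]);F.append(s["wrist_force"])
    print(round(s["time_s"],2),"pos",np.mean(P,0).round(4),"psi",pose(s)[1],"F",np.mean(F,0).round(2),"w",round(s["width"],4),"g",round(s["gripper_force"],1))
E
python3 - <<'E'
from rig import arm
from h import *
avg(arm)
s=arm.state();w=arm.read_camera("wrist")
E
```

```text
6.62 pos [0.5415 0.3174 0.1705] psi 2.5036 F [ 0.31 -0.09 -1.81] w 0.0479 g 29.8
```

Call:
arm_command(commands=[{"linear":[-0.2,0,-1],"twist":[0,0,0],"grip":1},{"linear":[0,0,-0.3],"twist":[0,0,0],"grip":1},{"linear":[0,0,0],"twist":[0,0,0],"grip":1},{"linear":[0,0,0],"twist":[0,0,0],"grip":1}])

```text
time_s: 7.0
position: [0.5375, 0.3169, 0.154]
ee_rot: [-0.0, 0.313, 0.95, -0.0]
wrist_force: [-0.2, 0.8, -2.5]
width: 0.048
gripper_force: 29.8
```

Run:
```python
from rig import arm
from h import *
avg(arm)
```

```text
7.2 pos [0.5378 0.317  0.1545] psi 2.5038 F [ 0.37 -0.2  -2.22] w 0.0484 g 29.8
```

Call:
arm_command(commands=[{"linear":[0,0,-0.2],"twist":[0,0,0],"grip":1},{"linear":[0,0,0],"twist":[0,0,0],"grip":1},{"linear":[0,0,0],"twist":[0,0,0],"grip":1}])

```text
time_s: 7.45
position: [0.5384, 0.3173, 0.1532]
ee_rot: [0.0, 0.314, 0.95, 0.0]
wrist_force: [0.7, 1.9, 0.4]
width: 0.0482
gripper_force: 29.8
```

Run:
```python
from rig import arm
from h import *
avg(arm)
```

```text
7.65 pos [0.5383 0.3173 0.1532] psi 2.5038 F [0.79 1.69 1.52] w 0.0484 g 29.8
```

Call:
arm_command(commands=[{"linear":[0,0,0],"twist":[0,0,0],"grip":-1},{"linear":[0,0,0],"twist":[0,0,0],"grip":-1},{"linear":[0,0,0],"twist":[0,0,0],"grip":-1},{"linear":[0,0,0],"twist":[0,0,0],"grip":-1},{"linear":[0,0,0],"twist":[0,0,0],"grip":-1},{"linear":[0,0,0],"twist":[0,0,0],"grip":-1},{"linear":[0,0,3.5],"twist":[0,0,0],"grip":-1},{"linear":[0,0,3.5],"twist":[0,0,0],"grip":-1},{"linear":[0,0,3],"twist":[0,0,0],"grip":-1}])

```text
time_s: 8.4
position: [0.5377, 0.3169, 0.2541]
ee_rot: [-0.0, 0.314, 0.95, -0.0]
wrist_force: [0.8, 0.8, -0.8]
width: 0.093
gripper_force: 0.0
```

Call:
arm_command(commands=[{"linear":[0.8,-2.05,0],"twist":[0,0,-0.117],"grip":-1},{"linear":[0.8,-2.05,0],"twist":[0,0,-0.117],"grip":-1},{"linear":[0.8,-2.05,0],"twist":[0,0,-0.117],"grip":-1},{"linear":[0.8,-2.05,0],"twist":[0,0,-0.117],"grip":-1},{"linear":[0.8,-2.05,0],"twist":[0,0,-0.117],"grip":-1},{"linear":[0.8,-2.05,0],"twist":[0,0,-0.117],"grip":-1},{"linear":[0.8,-2.05,0],"twist":[0,0,-0.117],"grip":-1},{"linear":[0.8,-2.05,0],"twist":[0,0,-0.117],"grip":-1},{"linear":[0.8,-2.05,0],"twist":[0,0,-0.117],"grip":-1},{"linear":[0.8,-2.05,0],"twist":[0,0,-0.117],"grip":-1},{"linear":[0.8,-2.05,0],"twist":[0,0,-0.117],"grip":-1},{"linear":[0.8,-2.05,0],"twist":[0,0,-0.117],"grip":-1}])

```text
time_s: 9.4
position: [0.6342, 0.07, 0.2526]
ee_rot: [-0.0, 0.854, 0.52, -0.0]
wrist_force: [0.6, 0.4, 0.5]
width: 0.0926
gripper_force: 0.0
```

Call:
arm_command(commands=[{"linear":[0.8,-2.05,-1],"twist":[0,0,-0.117],"grip":-1},{"linear":[0.8,-2.05,-1],"twist":[0,0,-0.117],"grip":-1},{"linear":[0.8,-2.05,-1],"twist":[0,0,-0.117],"grip":-1},{"linear":[0.8,-2.05,-1],"twist":[0,0,-0.117],"grip":-1},{"linear":[0.8,-2.05,-1],"twist":[0,0,-0.117],"grip":-1},{"linear":[0.8,-2.05,0],"twist":[0,0,-0.117],"grip":-1},{"linear":[0,0,0],"twist":[0,0,0],"grip":-1},{"linear":[0,0,0],"twist":[0,0,0],"grip":-1}])

```text
time_s: 10.07
position: [0.6819, -0.0531, 0.2021]
ee_rot: [-0.0, 0.98, 0.197, -0.0]
wrist_force: [-0.3, 0.3, -0.4]
width: 0.0933
gripper_force: 0.0
```

Run:
```python
from rig import arm
from h import *
avg(arm)
w=arm.read_camera("wrist");cv2.imwrite("pics/w3.png",w["frame"])
```

```text
10.27 pos [ 0.6819 -0.0514  0.2029] psi 0.4002 F [-0.19  0.05 -0.52] w 0.0927 g 0.0
```

View pics/w3.png

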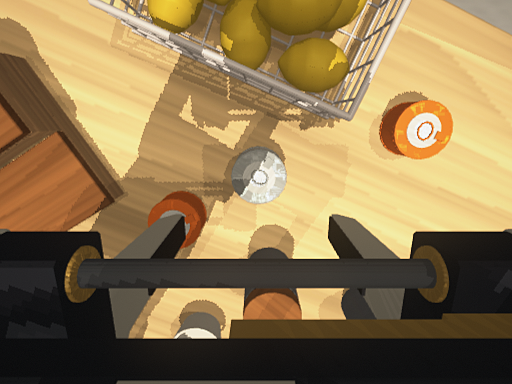

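Run:
```python
from h import *
from rig import arm
w=arm.read_camera("wrist");s=arm.state();s["position"]=np.array([.6819,-.0517,.2027])
p=plane(w,[(259.5,175.5),(231,175),(288,175),(259,147),(260,204)],.04,s);print(p.round(4),np.linalg.norm(p[1]-p[2]),np.linalg.norm(p[3]-p[4]))
```

```text
[[ 0.6857 -0.0535  0.04  ]
 [ 0.6734 -0.0226  0.04  ]
 [ 0.6992 -0.084   0.04  ]
 [ 0.716  -0.04    0.04  ]
 [ 0.6538 -0.0677  0.04  ]] 0.0666643752829756 0.06813207522244608
```

Call:
arm_command(commands=[{"linear":[0.4,-0.2,-3],"twist":[0,0,-0.1],"grip":-1},{"linear":[0,0,-3],"twist":[0,0,-0.1],"grip":-1},{"linear":[0,0,-3],"twist":[0,0,-0.1],"grip":-1},{"linear":[0,0,-3],"twist":[0,0,-0.1],"grip":-1},{"linear":[0,0,-3],"twist":[0,0,0],"grip":-1},{"linear":[0,0,-2.5],"twist":[0,0,0],"grip":-1},{"linear":[0,0,0],"twist":[0,0,0],"grip":-1},{"linear":[0,0,0],"twist":[0,0,0],"grip":1},{"linear":[0,0,0],"twist":[0,0,0],"grip":1},{"linear":[0,0,0],"twist":[0,0,0],"grip":1},{"linear":[0,0,0],"twist":[0,0,0],"grip":1},{"linear":[0,0,0],"twist":[0,0,0],"grip":1}])

```text
time_s: 11.37
position: [0.6875, -0.0541, 0.0301]
ee_rot: [0.0, 1.0, -0.001, 0.002]
wrist_force: [0.2, 1.8, 5.5]
width: 0.0657
gripper_force: 30.0
```

Call:
arm_command(commands=[{"linear":[0,0,0],"twist":[0,0,0],"grip":1},{"linear":[0,0,0],"twist":[0,0,0],"grip":1},{"linear":[0,0,0],"twist":[0,0,0],"grip":1}])

```text
time_s: 11.62
position: [0.6876, -0.0541, 0.0302]
ee_rot: [0.0, 1.0, -0.001, 0.002]
wrist_force: [-1.0, 0.2, 7.0]
width: 0.0656
gripper_force: 30.0
```

Run:
```python
from rig import arm
from h import *
avg(arm)
```

```text
11.82 pos [ 0.6875 -0.0541  0.0301] psi -0.0022 F [-0.61  0.59  7.54] w 0.0657 g 30.0
```

Call:
arm_command(commands=[{"linear":[0,0,1.5],"twist":[0,0,0],"grip":1},{"linear":[0,0,3.5],"twist":[0,0,0],"grip":1},{"linear":[0,0,3.5],"twist":[0,0,0],"grip":1},{"linear":[0,0,3.5],"twist":[0,0,0],"grip":1},{"linear":[-1.5,2.7,2],"twist":[0,0,0.117],"grip":1},{"linear":[-1.5,2.7,0],"twist":[0,0,0.117],"grip":1},{"linear":[-1.5,2.7,0],"twist":[0,0,0.117],"grip":1},{"linear":[-1.5,2.7,0],"twist":[0,0,0.117],"grip":1},{"linear":[-1.5,2.7,0],"twist":[0,0,0.117],"grip":1},{"linear":[-1.5,2.7,0],"twist":[0,0,0.117],"grip":1},{"linear":[-1.5,2.7,0],"twist":[0,0,0.117],"grip":1},{"linear":[-1.5,2.7,0],"twist":[0,0,0.117],"grip":1}])

```text
time_s: 12.82
position: [0.565, 0.1631, 0.1688]
ee_rot: [0.0, 0.892, 0.453, 0.0]
wrist_force: [-0.1, 1.2, -1.2]
width: 0.0657
gripper_force: 30.0
```

Call:
arm_command(commands=[{"linear":[0,0,0],"twist":[0,0,0],"grip":1},{"linear":[0,0,0],"twist":[0,0,0],"grip":1}])

```text
time_s: 12.98
position: [0.5653, 0.1634, 0.1688]
ee_rot: [0.0, 0.892, 0.451, 0.0]
wrist_force: [1.4, -0.4, -2.1]
width: 0.0656
gripper_force: 30.0
```

Run:
```python
from rig import arm
from h import *
avg(arm)
w=arm.read_camera("wrist");cv2.imwrite("pics/w4.png",w["frame"])
```

```text
13.18 pos [0.5663 0.1616 0.1683] psi 0.9316 F [ 0.34 -0.22 -1.35] w 0.0651 g 30.0
```

View pics/w4.png

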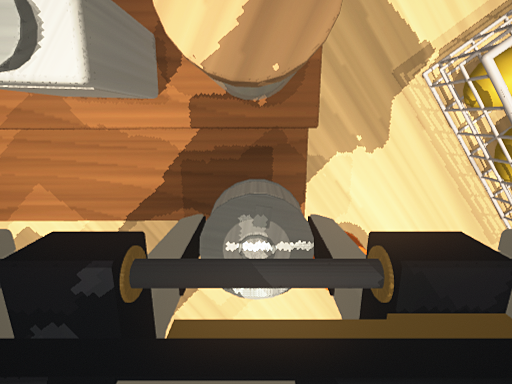

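```bash
cat >> h.py <<'E'
RT=np.array([.5096,.2766,.9339])
def toR(X):
    C,S=np.cos(RT[2]),np.sin(RT[2]);d=np.atleast_2d(X)[:,:2]-RT[:2];return np.c_[d@[C,S],d@[-S,C]].round(4)
E
python3 - <<'E'
from h import *
from rig import arm
w=arm.read_camera("wrist");s=arm.state();s["position"]=np.array([.5663,.1616,.1683])
p=plane(w,(257,246),.178,s);print("tin",p,toR(p))
print("corner up",toR(plane(w,[(317,127),(0,127)],.085,s)))
print("corner lo",toR(plane(w,[(305,220),(0,219)],.04,s)))
print("jarlid",toR(plane(w,[(156,10),(341,10),(250,82)],.205,s)))
print("tcp",toR(s["position"]))
E
```

```text
tin [[0.56522921 0.16055242 0.178     ]] [[-0.0602 -0.1137]]
corner up [[ 0.0022 -0.1644]
 [ 0.0033  0.101 ]]
corner lo [[-0.0981 -0.1661]
 [-0.0956  0.1652]]
jarlid [[ 0.049  -0.0765]
 [ 0.0488 -0.1452]
 [ 0.0238 -0.1112]]
tcp [[-0.0587 -0.114 ]]
```

Call:
arm_command(commands=[{"linear":[0,0.3,-3],"twist":[0,0,0],"grip":1},{"linear":[0,0,-3],"twist":[0,0,0],"grip":1},{"linear":[0,0,-2.5],"twist":[0,0,0],"grip":1},{"linear":[0,0,-0.8],"twist":[0,0,0],"grip":1},{"linear":[0,0,0],"twist":[0,0,0],"grip":1},{"linear":[0,0,0],"twist":[0,0,0],"grip":1}])

```text
time_s: 13.78
position: [0.5663, 0.1646, 0.0751]
ee_rot: [0.0, 0.893, 0.45, -0.0]
wrist_force: [1.1, 0.4, -1.6]
width: 0.0657
gripper_force: 30.0
```

Run:
```python
from rig import arm
from h import *
avg(arm)
```

```text
13.98 pos [0.5673 0.165  0.0764] psi 0.9336 F [-0.07 -0.03 -1.72] w 0.0655 g 30.0
```

Call:
arm_command(commands=[{"linear":[0,0,-0.4],"twist":[0,0,0],"grip":1},{"linear":[0,0,0],"twist":[0,0,0],"grip":1},{"linear":[0,0,0],"twist":[0,0,0],"grip":1}])

```text
time_s: 14.23
position: [0.5658, 0.165, 0.0706]
ee_rot: [-0.0, 0.893, 0.45, -0.0]
wrist_force: [-0.8, -0.0, -0.9]
width: 0.0656
gripper_force: 30.0
```

Run:
```python
from rig import arm
from h import *
avg(arm)
```

```text
14.43 pos [0.5659 0.1651 0.0707] psi 0.9338 F [ 0.2   0.17 -1.48] w 0.0656 g 30.0
```

Call:
arm_command(commands=[{"linear":[0,0,-0.2],"twist":[0,0,0],"grip":1},{"linear":[0,0,0],"twist":[0,0,0],"grip":1},{"linear":[0,0,0],"twist":[0,0,0],"grip":1}])

```text
time_s: 14.68
position: [0.5665, 0.1652, 0.0695]
ee_rot: [0.0, 0.893, 0.45, 0.001]
wrist_force: [-1.4, -0.7, 4.8]
width: 0.0654
gripper_force: 30.0
```

Run:
```python
from rig import arm
from h import *
avg(arm)
```

```text
14.88 pos [0.5665 0.1652 0.0695] psi 0.9338 F [-1.93  0.06  5.69] w 0.0656 g 30.0
```

Call:
arm_command(commands=[{"linear":[0,0,0],"twist":[0,0,0],"grip":-1},{"linear":[0,0,0],"twist":[0,0,0],"grip":-1},{"linear":[0,0,0],"twist":[0,0,0],"grip":-1},{"linear":[0,0,0],"twist":[0,0,0],"grip":-1},{"linear":[0,0,0],"twist":[0,0,0],"grip":-1},{"linear":[0,0,3],"twist":[0,0,0],"grip":-1},{"linear":[0,0,4],"twist":[0,0,0],"grip":-1},{"linear":[0,0,4],"twist":[0,0,0],"grip":-1},{"linear":[0,-1,2],"twist":[0,0,0],"grip":-1},{"linear":[0,-2,0],"twist":[0,0,0],"grip":-1},{"linear":[0,-3,0],"twist":[0,0,0],"grip":-1},{"linear":[0,-4,0],"twist":[0,0,0],"grip":-1}])

```text
time_s: 15.88
position: [0.5662, 0.0658, 0.1995]
ee_rot: [0.0, 0.892, 0.451, 0.001]
wrist_force: [0.4, 0.4, -0.3]
width: 0.0932
gripper_force: 0.0
```

Call:
arm_command(commands=[{"linear":[0,-4,0],"twist":[0,0,-0.1],"grip":-1},{"linear":[0,-4,0],"twist":[0,0,-0.1],"grip":-1},{"linear":[0,-4,0],"twist":[0,0,-0.1],"grip":-1},{"linear":[0,-4,0],"twist":[0,0,-0.1],"grip":-1},{"linear":[0,-4,0],"twist":[0,0,-0.1],"grip":-1},{"linear":[0,-4,0],"twist":[0,0,-0.1],"grip":-1},{"linear":[0,-4,0],"twist":[0,0,-0.1],"grip":-1},{"linear":[0,-4,0],"twist":[0,0,-0.1],"grip":-1},{"linear":[0,-4,0],"twist":[0,0,-0.1],"grip":-1},{"linear":[0,-4,0],"twist":[0,0,-0.034],"grip":-1},{"linear":[0,-4,0],"twist":[0,0,0],"grip":-1},{"linear":[-0.3,-4,0],"twist":[0,0,0],"grip":-1}])

```text
time_s: 16.88
position: [0.5628, -0.4169, 0.1983]
ee_rot: [-0.0, 1.0, -0.0, 0.0]
wrist_force: [0.3, -0.4, 0.5]
width: 0.0926
gripper_force: 0.0
```

Run:
```python
from rig import arm
from h import *
avg(arm)
w=arm.read_camera("wrist");cv2.imwrite("pics/w5.png",w["frame"])
c=arm.read_camera("top");cv2.imwrite("pics/top5.png",c["frame"])
```

```text
17.08 pos [ 0.5611 -0.4198  0.1973] psi -0.0025 F [-0.93 -0.27  0.32] w 0.0931 g 0.0
```

View pics/w5.png

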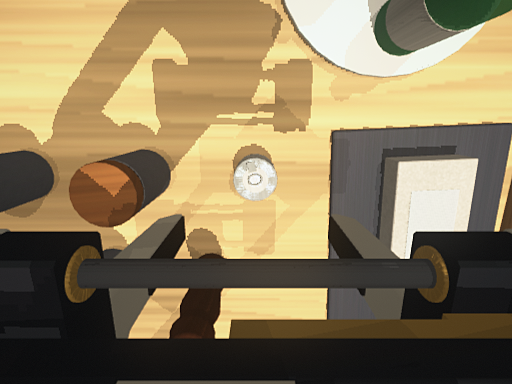

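Run:
```python
from h import *
from rig import arm
w=arm.read_camera("wrist");s=arm.state();s["position"]=np.array([.5611,-.4195,.1975])
print(plane(w,[(255,179),(234,179),(276.5,179)],.038,s).round(4),plane(w,(331,200),0.0,s).round(4))
print(plane(w,(105,196),.105,s).round(4))
```

```text
[[ 0.5602 -0.4174  0.038 ]
 [ 0.5602 -0.393   0.038 ]
 [ 0.5602 -0.4424  0.038 ]] [[ 0.523  -0.5183  0.    ]]
[[ 0.5591 -0.2787  0.105 ]]
```

Call:
arm_command(commands=[{"linear":[0,0.3,-4],"twist":[0,0,0],"grip":-1},{"linear":[0,0,-4],"twist":[0,0,0],"grip":-1},{"linear":[0,0,-4],"twist":[0,0,0],"grip":-1},{"linear":[0,0,-3],"twist":[0,0,0],"grip":-1},{"linear":[0,0,-1.8],"twist":[0,0,0],"grip":-1},{"linear":[0,0,0],"twist":[0,0,0],"grip":-1},{"linear":[0,0,0],"twist":[0,0,0],"grip":1},{"linear":[0,0,0],"twist":[0,0,0],"grip":1},{"linear":[0,0,0],"twist":[0,0,0],"grip":1},{"linear":[0,0,0],"twist":[0,0,0],"grip":1},{"linear":[0,0,0],"twist":[0,0,0],"grip":1},{"linear":[0,0,0],"twist":[0,0,0],"grip":1}])

```text
time_s: 18.23
position: [0.5635, -0.4125, 0.032]
ee_rot: [0.001, 1.0, -0.0, 0.001]
wrist_force: [-0.3, 0.4, 0.0]
width: 0.0578
gripper_force: 0.0
```

Call:
arm_command(commands=[{"linear":[0,0,0],"twist":[0,0,0],"grip":1},{"linear":[0,0,0],"twist":[0,0,0],"grip":1},{"linear":[0,0,0],"twist":[0,0,0],"grip":1}])

```text
time_s: 18.48
position: [0.5632, -0.4124, 0.0314]
ee_rot: [0.0, 1.0, -0.0, 0.0]
wrist_force: [-0.4, -0.3, 5.4]
width: 0.0515
gripper_force: 30.0
```

Run:
```python
from rig import arm
from h import *
avg(arm)
```

```text
18.68 pos [ 0.5632 -0.4124  0.0314] psi -0.0003 F [-0.92 -0.18  5.32] w 0.0514 g 30.0
```

Call:
arm_command(commands=[{"linear":[0,0,2],"twist":[0,0,0],"grip":1},{"linear":[0,0,4],"twist":[0,0,0],"grip":1},{"linear":[0,0,4],"twist":[0,0,0],"grip":1},{"linear":[0,0,4],"twist":[0,0,0],"grip":1},{"linear":[0,0,3],"twist":[0,0,0],"grip":1},{"linear":[-0.4,3.9,0],"twist":[0,0,0.072],"grip":1},{"linear":[-0.4,3.9,0],"twist":[0,0,0.072],"grip":1},{"linear":[-0.4,3.9,0],"twist":[0,0,0.072],"grip":1},{"linear":[-0.4,3.9,0],"twist":[0,0,0.072],"grip":1},{"linear":[-0.4,3.9,0],"twist":[0,0,0.072],"grip":1},{"linear":[-0.4,3.9,0],"twist":[0,0,0.072],"grip":1},{"linear":[-0.4,3.9,0],"twist":[0,0,0.072],"grip":1}])

```text
time_s: 19.68
position: [0.534, -0.1371, 0.2]
ee_rot: [-0.0, 0.968, 0.251, -0.0]
wrist_force: [1.9, 0.6, -1.2]
width: 0.0512
gripper_force: 30.0
```

Call:
arm_command(commands=[{"linear":[-0.4,3.9,0],"twist":[0,0,0.072],"grip":1},{"linear":[-0.4,3.9,0],"twist":[0,0,0.072],"grip":1},{"linear":[-0.4,3.9,0],"twist":[0,0,0.072],"grip":1},{"linear":[-0.4,3.9,0],"twist":[0,0,0.072],"grip":1},{"linear":[-0.4,3.9,0],"twist":[0,0,0.072],"grip":1},{"linear":[-0.4,3.9,0],"twist":[0,0,0.07],"grip":1},{"linear":[0,0,0],"twist":[0,0,0],"grip":1},{"linear":[0,0,0],"twist":[0,0,0],"grip":1}])

```text
time_s: 20.35
position: [0.5102, 0.0971, 0.2001]
ee_rot: [-0.0, 0.892, 0.452, -0.0]
wrist_force: [-0.4, -0.5, -0.6]
width: 0.0514
gripper_force: 30.0
```

Run:
```python
from rig import arm
from h import *
avg(arm)
w=arm.read_camera("wrist");cv2.imwrite("pics/w6.png",w["frame"])
```

```text
20.55 pos [0.5108 0.0945 0.2003] psi 0.9317 F [-0.31 -0.23 -0.55] w 0.0516 g 30.0
```

View pics/w6.png

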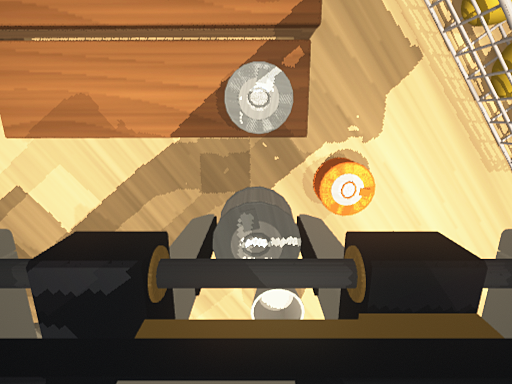

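Run:
```python
from h import *
from rig import arm
w=arm.read_camera("wrist");s=arm.state();s["position"]=np.array([.5108,.0945,.2003])
f=plane(w,[(259,97)],.08,s);h=plane(w,(257,243),.207,s)
print("flat",f.round(4),toR(f),"held",h.round(4),toR(h),"tcp",toR(s["position"]))
print("low corners",toR(plane(w,[(8,137),(307,136)],.04,s)),"up",toR(plane(w,[(319,27)],.085,s)))
print("diff world cm",((f-h)*100).round(2))
```

```text
flat [[0.5646 0.1635 0.08  ]] [[-0.0582 -0.1115]] held [[0.51   0.0938 0.207 ]] [[-0.1468 -0.109 ]] tcp [[-0.1457 -0.1093]]
low corners [[-0.0969  0.1697]
 [-0.0973 -0.1656]] up [[-0.0006 -0.1639]]
diff world cm [[  5.47   6.97 -12.7 ]]
```

Call:
arm_command(commands=[{"linear":[2,2.5,0],"twist":[0,0,0],"grip":1},{"linear":[2,2.5,0],"twist":[0,0,0],"grip":1},{"linear":[1.5,2,-2],"twist":[0,0,0],"grip":1},{"linear":[0,0,-3],"twist":[0,0,0],"grip":1},{"linear":[0,0,-2.5],"twist":[0,0,0],"grip":1},{"linear":[0,0,-0.6],"twist":[0,0,0],"grip":1},{"linear":[0,0,0],"twist":[0,0,0],"grip":1},{"linear":[0,0,0],"twist":[0,0,0],"grip":1}])

```text
time_s: 21.32
position: [0.5663, 0.1643, 0.1204]
ee_rot: [0.0, 0.893, 0.45, 0.0]
wrist_force: [-0.5, -0.8, 0.1]
width: 0.0514
gripper_force: 30.0
```

Run:
```python
from rig import arm
from h import *
avg(arm)
```

```text
21.52 pos [0.5673 0.1648 0.122 ] psi 0.9332 F [-0.25 -0.26 -1.01] w 0.0514 g 30.0
```

Call:
arm_command(commands=[{"linear":[0,0,-0.4],"twist":[0,0,0],"grip":1},{"linear":[0,0,0],"twist":[0,0,0],"grip":1},{"linear":[0,0,0],"twist":[0,0,0],"grip":1}])

```text
time_s: 21.77
position: [0.5659, 0.165, 0.1157]
ee_rot: [-0.0, 0.893, 0.45, 0.0]
wrist_force: [0.5, 0.1, -0.9]
width: 0.0516
gripper_force: 30.0
```

Run:
```python
from rig import arm
from h import *
avg(arm)
```

```text
21.97 pos [0.5659 0.165  0.1157] psi 0.9339 F [-0.1  -0.06 -1.4 ] w 0.0516 g 30.0
```

Call:
arm_command(commands=[{"linear":[0,0,-0.2],"twist":[0,0,0],"grip":1},{"linear":[0,0,0],"twist":[0,0,0],"grip":1},{"linear":[0,0,0],"twist":[0,0,0],"grip":1}])

```text
time_s: 22.22
position: [0.5657, 0.165, 0.1133]
ee_rot: [-0.0, 0.893, 0.45, -0.0]
wrist_force: [0.2, -0.4, -1.2]
width: 0.0515
gripper_force: 30.0
```

Run:
```python
from rig import arm
from h import *
avg(arm)
```

```text
22.42 pos [0.5659 0.165  0.1135] psi 0.9338 F [ 0.12 -0.21 -0.96] w 0.0514 g 30.0
```

Call:
arm_command(commands=[{"linear":[0,0,-0.2],"twist":[0,0,0],"grip":1},{"linear":[0,0,0],"twist":[0,0,0],"grip":1},{"linear":[0,0,0],"twist":[0,0,0],"grip":1}])

```text
time_s: 22.67
position: [0.5658, 0.165, 0.1115]
ee_rot: [-0.0, 0.893, 0.45, -0.0]
wrist_force: [0.1, -0.3, -0.5]
width: 0.0515
gripper_force: 30.0
```

Run:
```python
from rig import arm
from h import *
avg(arm)
```

```text
22.87 pos [0.5659 0.165  0.1116] psi 0.9338 F [-0.45  0.39 -0.91] w 0.0516 g 30.0
```

Call:
arm_command(commands=[{"linear":[0,0,-0.15],"twist":[0,0,0],"grip":1},{"linear":[0,0,0],"twist":[0,0,0],"grip":1},{"linear":[0,0,0],"twist":[0,0,0],"grip":1},{"linear":[0,0,0],"twist":[0,0,0],"grip":1}])

```text
time_s: 23.2
position: [0.5663, 0.1651, 0.1113]
ee_rot: [0.0, 0.893, 0.45, 0.0]
wrist_force: [-3.4, -0.7, 6.8]
width: 0.0516
gripper_force: 30.0
```

Run:
```python
from rig import arm
from h import *
avg(arm)
```

```text
23.4 pos [0.5663 0.1651 0.1114] psi 0.9339 F [-3.74 -0.67  6.63] w 0.0513 g 30.0
```

Call:
arm_command(commands=[{"linear":[0,0,0.1],"twist":[0,0,0],"grip":1},{"linear":[0,0,0],"twist":[0,0,0],"grip":-1},{"linear":[0,0,0],"twist":[0,0,0],"grip":-1},{"linear":[0,0,0],"twist":[0,0,0],"grip":-1},{"linear":[0,0,0],"twist":[0,0,0],"grip":-1},{"linear":[0,0,0],"twist":[0,0,0],"grip":-1},{"linear":[0,0,3],"twist":[0,0,0],"grip":-1},{"linear":[0,0,4],"twist":[0,0,0],"grip":-1},{"linear":[0,0,2.8],"twist":[0,0,0],"grip":-1},{"linear":[-1.8,-2.4,0],"twist":[0,0,0],"grip":-1},{"linear":[-1.8,-2.4,0],"twist":[0,0,0],"grip":-1},{"linear":[-1.8,-2.4,0],"twist":[0,0,0],"grip":-1}])

```text
time_s: 24.4
position: [0.5118, 0.0926, 0.2099]
ee_rot: [0.0, 0.893, 0.451, 0.001]
wrist_force: [-0.6, -0.8, 0.0]
width: 0.0929
gripper_force: 0.0
```

Run:
```python
from rig import arm
from h import *
avg(arm)
w=arm.read_camera("wrist");cv2.imwrite("pics/w7.png",w["frame"][0:240,60:460])
```

```text
24.6 pos [0.5105 0.091  0.209 ] psi 0.9325 F [ 1.81 -0.04 -0.22] w 0.0925 g 0.0
```

View pics/w7.png

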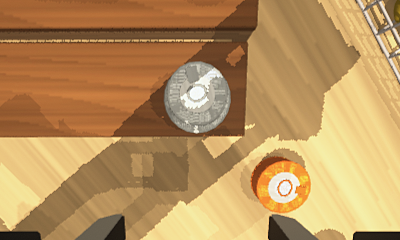

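Run:
```python
from h import *
from rig import arm
w=arm.read_camera("wrist");s=arm.state();s["position"]=np.array([.511,.0917,.2093])
for n,px,z in [("small mark",(257,94),.118),("flatL/R/B at .08",[(224.5,98),(291,98),(258,133)],.08)]:
    print(n,toR(plane(w,px,z,s)))
im=w["frame"];g=cv2.cvtColor(im,cv2.COLOR_BGR2HSV)
m=((g[...,1]<60)).astype(np.uint8)[40:150,200:310]
n,l,st,ce=cv2.connectedComponentsWithStats(m);i=st[1:,4].argmax()+1;print(st[i]+[200,40,0,0,0],ce[i]+[200,40])
```

```text
small mark [[-0.0598 -0.1112]]
flatL/R/B at .08 [[-0.0604 -0.0796]
 [-0.0605 -0.1445]
 [-0.094  -0.1123]]
[ 224   62   67   72 3684] [257.02144408  97.96661238]
```

Call:
arm_command(commands=[{"linear":[0.8,-3.6,0],"twist":[0,0,0],"grip":-1},{"linear":[0.8,-3.6,0],"twist":[0,0,0],"grip":-1},{"linear":[0.8,-3.6,0],"twist":[0,0,0],"grip":-1},{"linear":[0.8,-3.6,0],"twist":[0,0,0],"grip":-1},{"linear":[0.8,-3.6,0],"twist":[0,0,0],"grip":-1},{"linear":[0.9,-3.3,0],"twist":[0,0,0],"grip":-1},{"linear":[0,0,-3.5],"twist":[0,0,0],"grip":-1},{"linear":[0,0,-3.5],"twist":[0,0,0],"grip":-1},{"linear":[0,0,-3.5],"twist":[0,0,0],"grip":-1},{"linear":[0,0,-3],"twist":[0,0,0],"grip":-1},{"linear":[0,0,0],"twist":[0,0,0],"grip":-1},{"linear":[0,0,0],"twist":[0,0,0],"grip":-1}])

```text
time_s: 25.7
position: [0.5598, -0.1189, 0.0723]
ee_rot: [-0.002, 0.893, 0.45, -0.002]
wrist_force: [0.7, -0.3, 0.6]
width: 0.0928
gripper_force: 0.0
```

Call:
arm_command(commands=[{"linear":[0,0,0],"twist":[0,0,0],"grip":1},{"linear":[0,0,0],"twist":[0,0,0],"grip":1},{"linear":[0,0,0],"twist":[0,0,0],"grip":1},{"linear":[0,0,0],"twist":[0,0,0],"grip":1},{"linear":[0,0,0],"twist":[0,0,0],"grip":1},{"linear":[0,0,0],"twist":[0,0,0],"grip":1},{"linear":[0,0,0],"twist":[0,0,0],"grip":1},{"linear":[0,0,0.5],"twist":[0,0,0],"grip":1},{"linear":[0,0,1],"twist":[0,0,0],"grip":1},{"linear":[0,0,0],"twist":[0,0,0],"grip":1},{"linear":[0,0,0],"twist":[0,0,0],"grip":1}])

```text
time_s: 26.62
position: [0.5613, -0.1202, 0.0898]
ee_rot: [0.0, 0.893, 0.45, 0.0]
wrist_force: [-0.3, -0.1, -4.7]
width: 0.0637
gripper_force: 30.0
```

Run:
```python
from rig import arm
from h import *
avg(arm,6)
```

```text
26.92 pos [ 0.5606 -0.1199  0.0887] psi 0.9338 F [-0.6  -0.11 -6.03] w 0.0638 g 30.0
```

Call:
arm_command(commands=[{"linear":[0,0,3.5],"twist":[0,0,0],"grip":1},{"linear":[0,0,4],"twist":[0,0,0],"grip":1},{"linear":[0,0,3.5],"twist":[0,0,0],"grip":1},{"linear":[-0.7,1.7,0],"twist":[0,0,0],"grip":1},{"linear":[-1.4,3.4,0],"twist":[0,0,0],"grip":1},{"linear":[-1.4,3.4,0],"twist":[0,0,0],"grip":1},{"linear":[-1.4,3.4,0],"twist":[0,0,0],"grip":1},{"linear":[-1.4,3.4,0],"twist":[0,0,0],"grip":1},{"linear":[-1.4,3.4,0],"twist":[0,0,0],"grip":1},{"linear":[-1.4,3.4,0],"twist":[0,0,0],"grip":1},{"linear":[-1.4,3.4,0],"twist":[0,0,0],"grip":1},{"linear":[-1.4,3.4,0],"twist":[0,0,0],"grip":1}])

```text
time_s: 27.92
position: [0.4409, 0.1704, 0.1991]
ee_rot: [0.0, 0.893, 0.45, 0.0]
wrist_force: [1.7, 0.7, -5.3]
width: 0.0634
gripper_force: 30.0
```

Call:
arm_command(commands=[{"linear":[-1.4,3.4,0],"twist":[0,0,0],"grip":1},{"linear":[-1.4,3.4,0],"twist":[0,0,0],"grip":1},{"linear":[-1.4,3.4,0],"twist":[0,0,0],"grip":1},{"linear":[-1.4,2.7,0],"twist":[0,0,0],"grip":1},{"linear":[0,0,0],"twist":[0,0,0],"grip":1},{"linear":[0,0,0],"twist":[0,0,0],"grip":1}])

```text
time_s: 28.42
position: [0.3849, 0.2992, 0.1989]
ee_rot: [0.0, 0.892, 0.452, -0.0]
wrist_force: [0.5, -0.8, -4.9]
width: 0.0638
gripper_force: 30.0
```

Run:
```python
from rig import arm
from h import *
avg(arm,4)
w=arm.read_camera("wrist");cv2.imwrite("pics/w8.png",w["frame"])
```

```text
28.62 pos [0.3861 0.2975 0.1989] psi 0.9324 F [ 0.22 -0.36 -5.59] w 0.0637 g 30.0
```

View pics/w8.png

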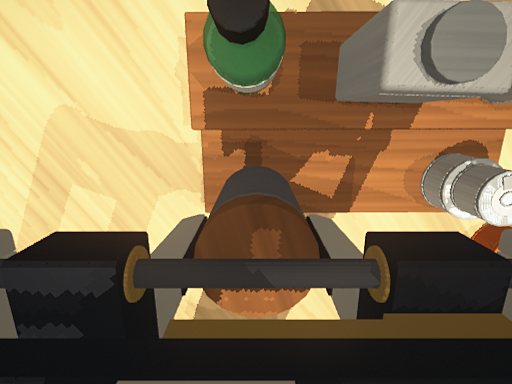

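Run:
```python
from h import *
from rig import arm
w=arm.read_camera("wrist");s=arm.state();s["position"]=np.array([.3861,.2977,.1989])
print("up",toR(plane(w,[(190,128),(505,131)],.085,s)),"lo",toR(plane(w,[(204,212)],.04,s)))
print("lid",toR(plane(w,(256,252),.231,s)),"tcp",toR(s["position"]))
print("cap",toR(plane(w,(241,2),.225,s)),"bottle base L/R",toR(plane(w,[(212,80),(279,80)],.10,s)))
print("ob front top edge",toR(plane(w,[(382,95),(511,98)],.185,s)),"base",toR(plane(w,[(337,100)],.085,s)),"lid",toR(plane(w,(465,42),.195,s)))
```

```text
up [[ 0.0029  0.175 ]
 [-0.0009 -0.1238]] lo [[-0.097   0.1752]]
lid [[-0.05    0.1126]] tcp [[-0.0565  0.1118]]
cap [[0.0576 0.1182]] bottle base L/R [[0.0436 0.1501]
 [0.0434 0.0927]]
ob front top edge [[ 0.0247  0.0401]
 [ 0.0228 -0.0343]] base [[0.0277 0.0376]] lid [[0.0497 0.0045]]
```

Call:
arm_command(commands=[{"linear":[-0.4,0.6,-2],"twist":[0,0,0],"grip":1},{"linear":[0,0,-3],"twist":[0,0,0],"grip":1},{"linear":[0,0,-2.2],"twist":[0,0,0],"grip":1},{"linear":[0,0,-0.7],"twist":[0,0,0],"grip":1},{"linear":[0,0,0],"twist":[0,0,0],"grip":1},{"linear":[0,0,0],"twist":[0,0,0],"grip":1}])

```text
time_s: 29.22
position: [0.3825, 0.3038, 0.1209]
ee_rot: [-0.0, 0.893, 0.45, 0.0]
wrist_force: [0.8, 0.7, -5.8]
width: 0.0639
gripper_force: 30.0
```

Run:
```python
from rig import arm
from h import *
avg(arm,4)
```

```text
29.42 pos [0.3832 0.3045 0.122 ] psi 0.9335 F [ 0.14  0.22 -5.56] w 0.0636 g 30.0
```

Call:
arm_command(commands=[{"linear":[0,0,-0.3],"twist":[0,0,0],"grip":1},{"linear":[0,0,0],"twist":[0,0,0],"grip":1},{"linear":[0,0,0],"twist":[0,0,0],"grip":1}])

```text
time_s: 29.67
position: [0.3819, 0.304, 0.1172]
ee_rot: [0.0, 0.893, 0.45, 0.0]
wrist_force: [-0.4, 0.7, -5.0]
width: 0.0635
gripper_force: 30.0
```

Run:
```python
from rig import arm
from h import *
avg(arm,4)
```

```text
29.87 pos [0.3819 0.304  0.1172] psi 0.9339 F [ 0.09  0.33 -5.87] w 0.0638 g 30.0
```

Call:
arm_command(commands=[{"linear":[0,0,-0.15],"twist":[0,0,0],"grip":1},{"linear":[0,0,0],"twist":[0,0,0],"grip":1},{"linear":[0,0,0],"twist":[0,0,0],"grip":1}])

```text
time_s: 30.12
position: [0.3819, 0.304, 0.1156]
ee_rot: [0.0, 0.893, 0.45, -0.0]
wrist_force: [0.1, 0.6, -4.7]
width: 0.0635
gripper_force: 30.0
```

Run:
```python
from rig import arm
from h import *
avg(arm,4)
```

```text
30.32 pos [0.3819 0.304  0.1156] psi 0.9338 F [ 0.4  -0.01 -5.3 ] w 0.0637 g 30.0
```

Call:
arm_command(commands=[{"linear":[0,0,-0.15],"twist":[0,0,0],"grip":1},{"linear":[0,0,0],"twist":[0,0,0],"grip":1},{"linear":[0,0,0],"twist":[0,0,0],"grip":1}])

```text
time_s: 30.57
position: [0.3822, 0.3044, 0.1155]
ee_rot: [-0.0, 0.893, 0.45, 0.0]
wrist_force: [-5.1, -0.8, 6.9]
width: 0.0636
gripper_force: 30.0
```

Run:
```python
from rig import arm
from h import *
avg(arm,4)
```

```text
30.77 pos [0.3822 0.3044 0.1155] psi 0.9339 F [-4.49 -1.83  5.68] w 0.0638 g 30.0
```

Call:
arm_command(commands=[{"linear":[0,0,-0.15],"twist":[0,0,0],"grip":1},{"linear":[0,0,0],"twist":[0,0,0],"grip":1},{"linear":[0,0,0],"twist":[0,0,0],"grip":1}])

```text
time_s: 31.02
position: [0.3825, 0.3047, 0.1155]
ee_rot: [-0.0, 0.893, 0.45, 0.001]
wrist_force: [-9.1, -5.2, 18.4]
width: 0.0638
gripper_force: 30.0
```

Run:
```python
from rig import arm
from h import *
avg(arm,4)
```

```text
31.22 pos [0.3825 0.3047 0.1156] psi 0.934 F [-9.31 -4.93 17.71] w 0.0638 g 30.0
```

Call:
arm_command(commands=[{"linear":[0,0,0.25],"twist":[0,0,0],"grip":1},{"linear":[0,0,0],"twist":[0,0,0],"grip":-1},{"linear":[0,0,0],"twist":[0,0,0],"grip":-1},{"linear":[0,0,0],"twist":[0,0,0],"grip":-1},{"linear":[0,0,0],"twist":[0,0,0],"grip":-1},{"linear":[0,0,0],"twist":[0,0,0],"grip":-1},{"linear":[0,0,3],"twist":[0,0,0],"grip":-1},{"linear":[0,0,4],"twist":[0,0,0],"grip":-1},{"linear":[0,0,4],"twist":[0,0,0],"grip":-1},{"linear":[0,0,3],"twist":[0,0,0],"grip":-1}])

```text
time_s: 32.05
position: [0.3823, 0.3042, 0.2584]
ee_rot: [-0.0, 0.893, 0.45, 0.001]
wrist_force: [0.7, -0.1, 0.2]
width: 0.093
gripper_force: 0.0
```

Call:
arm_command(commands=[{"linear":[0.5,-2.5,0],"twist":[0,0,0],"grip":-1},{"linear":[0.5,-3.5,0],"twist":[0,0,0],"grip":-1},{"linear":[0.5,-3.5,0],"twist":[0,0,0],"grip":-1},{"linear":[0.5,-3.5,0],"twist":[0,0,0],"grip":-1},{"linear":[0.5,-3.5,0],"twist":[0,0,0],"grip":-1},{"linear":[0.5,-3.5,0],"twist":[0,0,0],"grip":-1},{"linear":[0.5,-3.5,0],"twist":[0,0,0],"grip":-1},{"linear":[0.5,-3.5,0],"twist":[0,0,0],"grip":-1},{"linear":[0.5,-3.5,0],"twist":[0,0,0],"grip":-1},{"linear":[0,0,0],"twist":[0,0,0],"grip":-1}])

```text
time_s: 32.88
position: [0.4273, -0.0062, 0.2551]
ee_rot: [0.001, 0.894, 0.448, -0.0]
wrist_force: [-0.2, -0.5, 0.3]
width: 0.093
gripper_force: 0.0
```

Run:
```python
from rig import arm
from h import *
avg(arm,2)
c=arm.read_camera("top")
a=cv2.resize(c["frame"][140:310,50:225],None,fx=3.4,fy=3.4,interpolation=cv2.INTER_CUBIC)
cv2.imwrite("pics/end.png",a)
```

```text
32.98 pos [ 0.427 -0.003  0.255] psi 0.9301 F [-0.13  0.34 -0.08] w 0.0929 g 0.0
```

View pics/end.png

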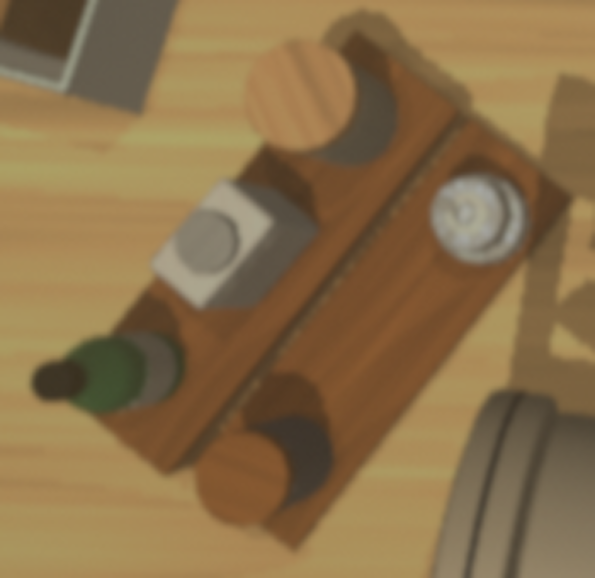

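Run:
```python
from rig import arm
from h import *
c=arm.read_camera("top")
r=lambda p:(np.array(p)+.5)/3.4-.5+np.array((50,140))
for n,p,z in [("can",(243,478),.145),("ob",(206,240),.195),("small",(467,214),.118),("flatbase right edge",(526,225),.08),("jar",(300,95),.205),("bottle",(51,381),.225),("lo",(571,197),.04),("lo",(295,548),.04),("ob edge",(225,182),.185),("ob edge",(155,265),.185),("ob edge",(273,224),.185),("ob edge",(202,307),.185)]:
    print(n,toR(plane(c,r(p),z)))
```

```text
can [[-0.0561  0.1157]]
ob [[ 0.0497 -0.0023]]
small [[-0.0585 -0.1135]]
flatbase right edge [[-0.0908 -0.1312]]
jar [[ 0.0584 -0.1133]]
bottle [[0.059  0.1162]]
lo [[-0.0989 -0.1675]]
lo [[-0.0992  0.1674]]
ob edge [[ 0.0678 -0.0369]]
ob edge [[0.069  0.0329]]
ob edge [[ 0.0251 -0.0351]]
ob edge [[0.0271 0.0348]]
```

All goods measure within tolerance, the jar and bottle have not moved, and the arm is clear of everything, so I'm handing in.

```bash
python3 -c "
from rig import arm
print(arm.sign_off())"
```

```text
the job is handed in; nothing more can be done
None
```

The job is handed in with all the goods set out as asked: the first canister lifted was the full one (about 0.5 kg, so the other two weren't touched), and my last camera check put everything within tolerance, though no verdict came back.

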